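Clear the water meter rig after a test run

ROBOT

A 7-joint arm with a two-finger parallel gripper is mounted at the origin on the work surface. World frame = base frame: x ahead of the robot, y to its left, z up, the work surface at z = 0. Lengths are in m, angles in rad, forces in N, time in s.
With the tool pointing down it reaches from about 0.35 to 0.9 m from the base axis. Payload 19.9 kg.
Tool frame: the origin (TCP) lies between the finger pads; the fingertips stand 19 mm ahead of it and the grasp point (between the pads) is the TCP; z points along the fingers, y is the direction in which the jaws open and shut (so a half turn about z gives the same grasp; the last joint's range is limited). The gripper opens to 94 mm and grips with 3 to 60 N. Pads are 16 mm wide; open, the fingers measure 119 mm over their backs; the gripper's body (75 mm by 177 mm) begins 78 mm behind the grasp point.
Start: joints at [-1.276, 0.417, -0.01, 1.614, 0.005, 1.111, -0.053], TCP at [0.206, 0.59, 0.224] pointing down, gripper open.
Joint ranges: [-2.81, 2.81], [-0.39, 2.02], [-1.27, 1.25], [0.06, 2.57], [-1.19, 4.33], [0.19, 2], [-2.82, 2.82]. Speed limits (rad/s): [1.89, 1.89, 2.39, 2.39, 3.01, 3.01, 3.01].

INTERFACE

Orientations are given as a 3x3 rotation matrix whose columns are the frame's x, y, z axes.
In Python, from rig import robot gives the robot as it stands. Calls block until the motion is done:
- robot.move_ptp(position, orientation): joint-space move of the TCP to a pose.
- robot.move_linear(position, velocity=0.15, frame=None, threshold=None): straight line of the TCP; frame=None keeps the orientation; velocity is the mean speed in m/s. With threshold (N) it stops when the force on the tool has changed by that much, and returns True; else False.
- robot.goto_joints(angles): joint-space move.
- robot.gripper_to(opening): finger opening in m; the grip force is fixed at half the most; returns when the fingers have stopped.
- robot.pause(seconds).
- robot.ik(position, orientation): joint angles nearest the present ones, or None.
- robot.get_state(): the state.
- robot.grab_frame(name): name is "side" or "top" or "wrist"; returns the picture (400x640x3 uint8, red, green, blue); there is no depth.
- robot.camera_info(name): a dict with "fx", "fy", "cx", "cy" (pixels), "rvec" (rotation vector, rad) and "tvec" (3), from world to camera coordinates, as OpenCV has them. Camera axes: x right, y down, z forward; pixel columns grow to the right and rows downward; lengths in m; the calibration is good to about 2 mm. A picture is of the moment at which its call begins: read the wrist's pose just before it. camera_info takes no time and is no camera call; for the wrist camera it gives the pose at the moment of the call.
A pose or a line that the arm cannot do raises robot.PlanningError and nothing moves.
- robot.sign_off(): hands the job in, once; it reports no verdict.
The state is a dict: "time": time; "qpos": joint angles; "joint_vel": joint speeds; "effort": joint torques, N m; "ee_pos": TCP position; "tool_rot": TCP orientation; "force": force on the tool from outside, world axes, zero at the start; "moment": the same for the moment, N m; "opening": finger opening in m.
Only numpy, scipy, OpenCV 4.12 (cv2) and the standard library are available. Lean on these libraries where they do the work, as an engineer would, in place of code of your own. Each camera call takes 0.05 s, during which the arm holds its last target.

TASK

The test run is over, so clear the meter rig. Before you lift any meter, turn the nozzle wheel until the sector with the hexagonal plug sits in the middle of the housing's window, and leave it there while you press down the lid of every meter until it snaps shut and stand all the meters upright in the grey tray, set down gently rather than dropped. When all of them are in the tray, turn the wheel on until the widest hole sits in the middle of the window so that the line can drain, and leave the other things on the bench where they are.

Things in the scene. Friction and masses are not known exactly. Their poses are not given: they have to be found in the camera images.
- rig: meter test rig, fixed. Origin: under the middle of its flat drain bed (200 mm in x, 400 in y, top 12 mm up, ends turned up 12 mm), z up. Four stations at x 0, y -150, -50, 50, 150 mm, each free or with a meter, x axis along the rig's. In front of each a clamp block, 64 mm high, its face at x -64; behind, a pipe stub from x 66 and a manifold at x 125 with valve levers 90 mm high. Meters lift straight out
- wheel (a joint): angle of the nozzle wheel in rad, growing counter-clockwise from above: a brass disc of six sectors, 60 degrees apart. Centred in the window are: at 0 a raised steel hexagonal plug (23 mm), at -1.047 the widest bore (22 mm), at 1.047, 2.094, 3.142 bores of 4, 7, 10 mm, at -2.094 one of 14 mm. Stops at -2.4 and 3.4. It takes 0.1 N m, has no click and stays where left
- wheel_grip (a point): on the wheel's upright axis, 115 mm above the bench, in the middle of the black bar grip that turns it: 60 mm long, 14 mm wide, 91 to 135 mm above the bench, with a 34 mm round collar under it. Turns with the wheel: the bar lies along this point's x axis, and along the rig's x axis when the wheel reads 0
- window (a point): centre of the window (30 by 36 mm, black frame) in the top cover of the wheel housing, 84 mm above the bench, through which one sector of the wheel is seen, 47 mm from the wheel's axis towards the robot. The grey housing is 150 mm square about the axis (rig x -50, y 315), 84 mm high
- tray: shallow grey plastic tray for the tested meters, fixed, empty at the start. Origin: centre of its underside, z up. Outside 290 mm (its x) by 240 mm (its y); walls 5 mm thick, 30 mm high; floor top 5 mm up. Four meters fit two by two, pipes along the tray's x, centred at x -66 and 66, y -52 and 52 mm
- meter1: compact brass water meter, upright; may be absent. Origin: centre of underside, z up. Pipe along x: ends at x -55 and +55 mm, 25 mm thick, axis 25 mm up, hex collars 33 mm wide. Foot 70 by 52 mm. Grip its round head: 62 mm wide about the z axis, 10 to 72 mm up (lid top 79 mm when shut), best across y about 58 mm up. 0.5 to 0.8 kg. Starts on the rig's bed, x axis within 7 degrees of the rig's
- lid1 (a joint): lid of meter1, rad: 0 open at its stop (tilted up 1.2 rad), 1.2 shut. Grey disc 62 mm wide, 5 thick, small lip opposite the hinge. Hinge line: along the meter's y at x 34, z 73 mm. Open, it leans up and its outer face looks up and to the meter's +x. A spring holds it open; pushed past about 0.9 it snaps shut and stays. Press its outer face, following it round and down: about 1 N at 45 mm from the hinge
- meter2: another water meter just like meter1 (same size, same axes), which may be absent
- lid2 (a joint): the same of the lid of meter2
- meter3: another water meter just like meter1 (same size, same axes), which may be absent
- lid3 (a joint): the same of the lid of meter3
- meter4: another water meter just like meter1 (same size, same axes), which may be absent
- lid4 (a joint): the same of the lid of meter4
- gauge: bystander: green enamel pressure gauge, 80 mm wide, 26 mm thick, lying on its back, with a brass stem. Origin: centre of its underside
- basket: bystander: brass strainer basket, a perforated cup 52 mm wide and 52 mm high, standing. Origin: centre of its underside
- elbow: bystander: copper elbow fitting lying flat, legs about 45 mm, 27 mm thick. Origin: under its bend
- nut: bystander: brass hexagonal union nut, 38 mm wide, 16 mm high. Origin: centre of its underside
- jar: bystander: small white jar of grease, 56 mm wide, 60 mm high. Origin: centre of its underside

How it is judged:
By the outcome, as a careful person would: the job done as asked, in the order asked, and still so for the second after the job is handed in, with the robot touching nothing.
Of meter1, meter2, meter3, meter4 only 3 to 4 are there at a start; the rules pass over those that are not, and their reading is None.
At some moment in a run one of meter1, meter2, meter3, meter4 may be knocked a few centimetres aside while the robot is not near it.
It also fails if it takes over 210 s, if anything falls off the work surface, if the arm or the gripper's body presses on something with over 40 N, if the wrist force passes 120 N, or if a joint passes its speed limit or range.

## Working session

There is one attempt and no reset: what is moved stays moved. The work goes in short steps, each a Python script; the robot and the scene stay as the last script left them, time stands still between calls to the robot, and variables do not carry over. Pictures are saved under pics/ and viewed, and the job is handed in when it is done.

```bash
ls; mkdir -p pics; python3 - <<'E'
from rig import robot
import cv2
s=robot.get_state();print(s)
for n in ("side","top","wrist"):
    print(n,robot.camera_info(n))
    cv2.imwrite(f"pics/a_{n}.png",cv2.cvtColor(robot.grab_frame(n),cv2.COLOR_RGB2BGR))
E
```

```text
pics
{'time': 0.0, 'qpos': array([-1.27650847,  0.41795362, -0.01031007,  1.61416173,  0.00466212,
        1.11066481, -0.05300111]), 'joint_vel': array([ 5.90117265e-04, -9.92807992e-04, -1.62084586e-03, -1.52088725e-03,
       -1.36903461e-03, -8.98650507e-05,  9.88913104e-04]), 'effort': array([ 1.94634449e-03, -8.51246738e+01,  6.39156159e-01, -4.25967836e+01,
       -4.88238805e-02,  1.87501777e-02,  1.05988170e-04]), 'ee_pos': array([0.20582983, 0.58977589, 0.22384315]), 'tool_rot': array([[-9.44149916e-01,  3.29516047e-01, -3.34138997e-04],
       [ 3.29516212e-01,  9.44149259e-01, -1.11447352e-03],
       [-5.17598231e-05, -1.16233430e-03, -9.99999323e-01]]), 'force': array([ 0.09009088, -0.47898986,  0.28822047]), 'moment': array([0.01308248, 0.00982418, 0.0255637 ]), 'opening': 0.09400199160882883}
side {'fx': 460.0073806323499, 'fy': 460.0073806323499, 'cx': 332.1515711980052, 'cy': 198.95269370356132, 'rvec': array([ 0.92510574, -2.46405926,  1.08815018]), 'tvec': array([0.36949686, 0.30309116, 1.54147531])}
top {'fx': 404.32843260441666, 'fy': 404.32843260441666, 'cx': 315.92745692916594, 'cy': 199.67210381783363, 'rvec': array([ 2.13716091, -2.15711085,  0.12598857]), 'tvec': array([-0.02496503,  0.52204977,  1.25241321])}
wrist {'fx': 285.8019760874373, 'fy': 285.8019760874373, 'cx': 320.041640550433, 'cy': 201.58559311992366, 'rvec': array([-2.3974189 , -1.70204442, -0.20482072]), 'tvec': array([-0.6254797 , -0.02444002,  0.38905847])}
```

View pics/a_top.png

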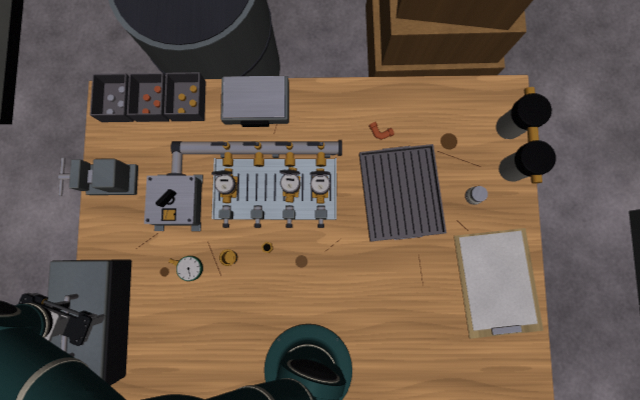

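View pics/a_side.png

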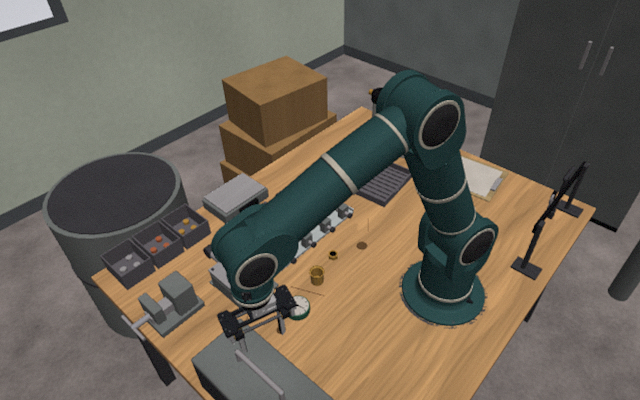

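View pics/a_wrist.png

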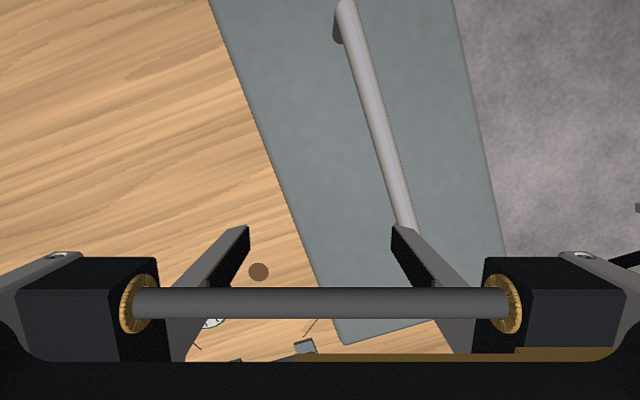

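```bash
python3 - <<'E'
import cv2
im=cv2.imread("pics/a_top.png")
cv2.imwrite("pics/z1.png",cv2.resize(im[130:250,135:345],None,fx=3.8,fy=3.8,interpolation=cv2.INTER_CUBIC))
E
```

```text
(no output)
```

View pics/z1.png

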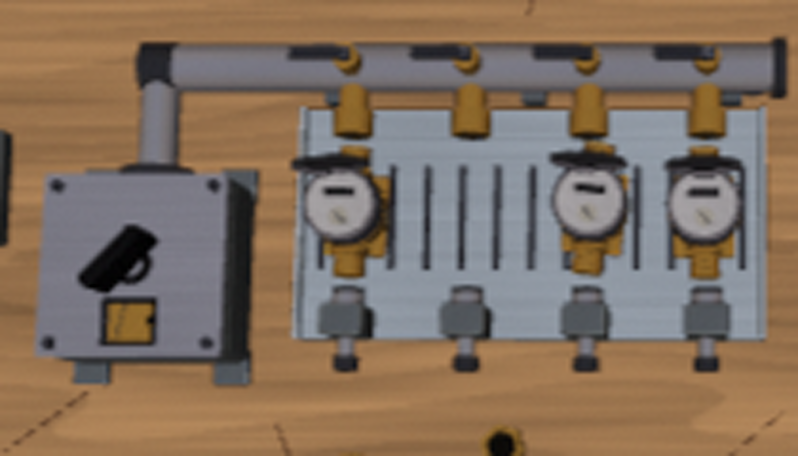

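```bash
cat > h.py <<'E'
import numpy as np, cv2
from rig import robot
def snap(n,name=None):
    ci=robot.camera_info(n); im=cv2.cvtColor(robot.grab_frame(n),cv2.COLOR_RGB2BGR)
    if name: cv2.imwrite(f"pics/{name}.png",im)
    return im,ci
def ray(ci,uv,z):
    uv=np.atleast_2d(np.asarray(uv,float)); R=cv2.Rodrigues(np.asarray(ci["rvec"]))[0]; t=np.asarray(ci["tvec"])
    d=np.c_[(uv[:,0]-ci["cx"])/ci["fx"],(uv[:,1]-ci["cy"])/ci["fy"],np.ones(len(uv))]@R
    c=-R.T@t
    return c+d*((z-c[2])/d[:,2])[:,None]
def proj(ci,P):
    P=np.atleast_2d(np.asarray(P,float)); R=cv2.Rodrigues(np.asarray(ci["rvec"]))[0]
    q=P@R.T+np.asarray(ci["tvec"]); return np.c_[q[:,0]/q[:,2]*ci["fx"]+ci["cx"],q[:,1]/q[:,2]*ci["fy"]+ci["cy"]]
def down(a):
    """tool pointing down, tool y (jaw) along world angle a"""
    y=np.array([np.cos(a),np.sin(a),0]); z=np.array([0,0,-1.]); return np.c_[np.cross(y,z),y,z]
E
python3 - <<'E'
from h import *
im=cv2.imread("pics/a_top.png"); ci=robot.camera_info("top")
hsv=cv2.cvtColor(im,cv2.COLOR_BGR2HSV)
for n,p in (("bed",(240,170)),("bed2",(268,205)),("house",(155,183)),("tray",(365,160)),("traymid",(400,190)),("dial",(226,186))): print(n,hsv[p[1],p[0]],im[p[1],p[0]])
# grey-ish mask (low saturation) 
def rect(mask,seed,z):
    n,l,st,c=cv2.connectedComponentsWithStats(mask); k=l[seed[1],seed[0]]
    cn=max(cv2.findContours((l==k).astype(np.uint8),0,cv2.CHAIN_APPROX_NONE)[0],key=cv2.contourArea)
    P=ray(ci,cn[:,0,:],z)[:,:2]; r=cv2.minAreaRect((P*1000).astype(np.float32)); return st[k],r
S=hsv[...,1];V=hsv[...,2]
sat=(S<70).astype(np.uint8)
print("tray",rect(sat,(385,160),0.03), rect(sat,(385,160),0.0))
bed=((S<70)&(V>140)).astype(np.uint8)
print("bed",rect(bed,(240,170),0.02))
print("house",rect(((S<70)&(V>100)).astype(np.uint8),(155,183),0.084))
E
```

```text
bed [106  31 158] [158 148 139]
bed2 [107  30 162] [162 151 143]
house [123  23 132] [132 120 121]
tray [140  15  52] [52 49 51]
traymid [150  16  31] [31 29 31]
dial [  9  11 156] [149 151 156]
tray (array([ 360,  144,   86,   97, 6835], dtype=int32), ((545.4423828125, -303.71685791015625), (295.25885009765625, 240.76168823242188), 5.684225082397461)) (array([ 360,  144,   86,   97, 6835], dtype=int32), ((549.9406127929688, -309.74090576171875), (302.182373046875, 246.40725708007812), 5.684220790863037))
bed (array([ 215,  159,  122,   60, 3568], dtype=int32), ((562.5637817382812, 100.96211242675781), (390.3865966796875, 193.55030822753906), 89.45085906982422))
house (array([ 144,  175,   51,   49, 1857], dtype=int32), ((522.4415893554688, 421.3577880859375), (149.9832000732422, 148.99990844726562), 89.36119079589844))
```

```bash
python3 - <<'E'
from h import *
s=robot.get_state();ci=robot.camera_info("wrist")
R=cv2.Rodrigues(ci["rvec"])[0];c=-R.T@ci["tvec"]
T=s["tool_rot"]
print("cam in tool",T.T@(c-s["ee_pos"]),"axes\n",T.T@R.T)
print("window px", proj(ci,s["ee_pos"]))
for n in("side","top"):
  cc=robot.camera_info(n);print(n,-cv2.Rodrigues(cc["rvec"])[0].T@cc["tvec"])
E
```

```text
cam in tool [ 0.06814389  0.00044018 -0.16023326] axes
 [[-2.48753362e-04 -9.71638024e-01 -2.36473017e-01]
 [ 9.99998681e-01 -6.21189493e-04  1.50045997e-03]
 [-1.60479852e-03 -2.36472332e-01  9.71636898e-01]]
window px [[318.90980614 248.69865007]]
side [-0.34968549  0.94258644  1.26245364]
top [ 0.35361283 -0.0468172   1.30937549]
```

```bash
python3 - <<'E'
from h import *
robot.move_ptp([0.55,0.42,0.27],down(np.pi/2))
im,ci=snap("wrist","w1")
s=robot.get_state();print(s["time"],s["ee_pos"],s["qpos"])
print(proj(ci,[[.475,.421,.084],[.522,.421,.135],[.522,.421,.084]]))
E
```

```text
1.6417 [0.54882222 0.42127873 0.26987594] [-0.73848644  0.50747248  0.05947946  1.37474235 -0.03097274  1.26048069
  0.89550408]
[[319.13149485 126.81439375]
 [319.07178226 172.77549255]
 [319.11449333 166.94024142]]
```

View pics/w1.png

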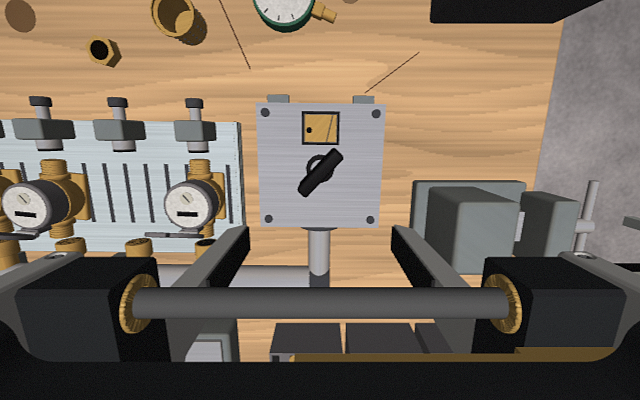

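```bash
python3 - <<'E'
from h import *
im=cv2.imread("pics/w1.png"); ci=robot.camera_info("wrist")
cv2.imwrite("pics/z2.png",cv2.resize(im[95:235,240:400],None,fx=4.5,fy=4.2,interpolation=cv2.INTER_CUBIC))
g=im.max(2)
m=np.zeros_like(g);m[147:205,290:350]=(g[147:205,290:350]<45)
cn=max(cv2.findContours(m,0,cv2.CHAIN_APPROX_NONE)[0],key=cv2.contourArea)
P=ray(ci,cn[:,0,:],.125)[:,:2]; print("bar",cv2.minAreaRect((P*1000).astype(np.float32)),cn.min((0,1)),cn.max((0,1)))
S=cv2.cvtColor(im,cv2.COLOR_BGR2HSV)
# housing top
m2=((S[...,1]<50)&(S[...,2]>120)).astype(np.uint8)
n,l,st,c=cv2.connectedComponentsWithStats(m2);k=l[150,280];print(st[k])
cn=max(cv2.findContours((l==k).astype(np.uint8),0,cv2.CHAIN_APPROX_NONE)[0],key=cv2.contourArea)
P=ray(ci,cn[:,0,:],.084)[:,:2]; print("house",cv2.minAreaRect((P*1000).astype(np.float32)))
# window brass
m3=((S[...,1]>100)).astype(np.uint8);n,l,st,c=cv2.connectedComponentsWithStats(m3);k=l[120,318]
cn=max(cv2.findContours((l==k).astype(np.uint8),0,cv2.CHAIN_APPROX_NONE)[0],key=cv2.contourArea)
P=ray(ci,cn[:,0,:],.082)[:,:2]; print("win",cv2.minAreaRect((P*1000).astype(np.float32)),st[k])
E
```

```text
bar ((521.408935546875, 418.6230773925781), (27.91649627685547, 60.03804016113281), 45.863162994384766) [298 148] [342 196]
[  256    95   130   133 13173]
house ((519.271728515625, 421.7768859863281), (150.47833251953125, 158.18402099609375), 89.47223663330078)
win ((476.4106140136719, 422.5946350097656), (29.711902618408203, 36.741180419921875), 0.08193487673997879) [305 115  32  27 813]
```

View pics/z2.png

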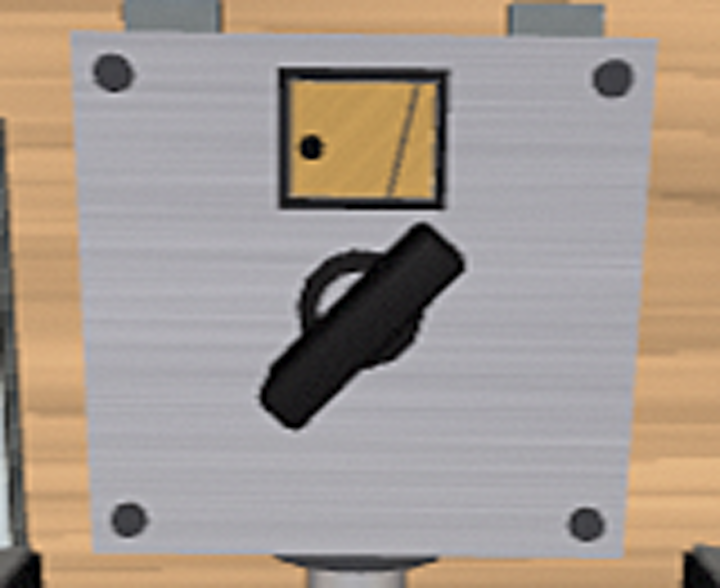

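```bash
python3 - <<'E'
from h import *
ci=robot.camera_info("wrist")
f=lambda a:np.array(a,float)/[4.5,4.2]+[240,95]
e=ray(ci,f([[443,245],[279,413]]),.135)[:,:2];print(e,e.mean(0),np.linalg.norm(e[0]-e[1]),np.degrees(np.arctan2(*(e[0]-e[1])[::-1])))
s=ray(ci,f([[113,73],[613,79],[587,524],[129,519]]),.085)[:,:2];print(s,s.mean(0))
for i in range(4):
  d=s[(i+1)%4]-s[i];print(np.linalg.norm(d),np.degrees(np.arctan2(d[1],d[0])))
w=ray(ci,f([[281,70],[447,70],[443,207],[281,207]]),.085)[:,:2];print(w.mean(0))
E
```

```text
[[0.50197929 0.44084405]
 [0.5437541  0.40308154]] [0.52286669 0.4219628 ] 0.05631289283539032 137.88786853951567
[[0.4589298  0.35868386]
 [0.46029975 0.48709844]
 [0.5884329  0.48595035]
 [0.58696602 0.35753776]] [0.52365712 0.4223176 ]
0.1284218904070734 89.38878143391771
0.12813829344308916 -0.5133654038999845
0.12842096536848738 -90.65446786385957
0.12804135761972688 179.48713898481392
[0.47651134 0.42286146]
```

```bash
python3 - <<'E'
from h import *
ax=[0.5233,0.4221]; a=np.radians(47.9)
robot.move_ptp([*ax,.20],down(a))
robot.gripper_to(.06)
print(robot.move_linear([*ax,.117],velocity=.1,threshold=8))
robot.gripper_to(.0)
s=robot.get_state();print(s["time"],s["opening"],s["force"],s["qpos"][6],s["ee_pos"])
q=s["qpos"].copy(); n=6
for i in range(n):
    q[6]-=np.radians(138.4)/n; robot.goto_joints(q)
    s=robot.get_state();print(s["time"],s["force"],s["moment"],s["qpos"][6])
robot.gripper_to(.05)
robot.move_linear([*ax,.22])
s=robot.get_state();print(s["time"],s["force"],s["opening"])
E
```

```text
False
4.8333 0.014003934672798854 [-5.86083307 -7.07519188  7.33967309] 0.20460301684411983 [0.52263503 0.42121129 0.1169089 ]
5.3167 [ 0.90800543  0.11564084 -1.23740886] [ 0.24085785 -0.25676106 -0.10284702] -0.1941819868886664
5.8 [ 3.84701145  2.41631229 -2.4389474 ] [ 0.49519396 -0.95743825 -0.1070855 ] -0.5949331598373394
6.2833 [ 5.00433842  1.54134062 -3.74371816] [ 0.63370994 -1.25540273 -0.12652072] -0.9991826859592735
6.7667 [ 7.17873216  0.34260674 -4.01713325] [ 0.64887835 -1.41510357 -0.04306797] -1.4017647089064729
7.25 [ 5.6938737   0.68782724 -3.95417437] [ 0.58907491 -1.35426279 -0.05721667] -1.8043490618660476
7.7333 [ 6.47765142 -0.11039707 -2.77712225] [ 0.44853694 -1.35976921 -0.09746248] -2.2069331221433397
9.3 [-0.24488034 -0.09773358 -0.15714908] 0.05034814281847738
```

```bash
cat > wheel.py <<'E'
from h import *
import sys
def look(name):
    im,ci=snap("wrist",name)
    u,v=proj(ci,[.523,.422,.1])[0].astype(int)
    x0,y0=max(u-80,0),max(v-80,0)
    cv2.imwrite(f"pics/{name}z.png",cv2.resize(im[y0:y0+140,x0:x0+160],None,fx=4.5,fy=4.2,interpolation=cv2.INTER_CUBIC))
    print("origin",x0,y0)
    return im,ci
E
python3 - <<'E'
from wheel import *
robot.move_ptp([0.55,0.42,0.27],down(np.pi/2))
look("w2");print(robot.get_state()["time"])
E
```

```text
origin 240 88
11.7167
```

View pics/w2z.png

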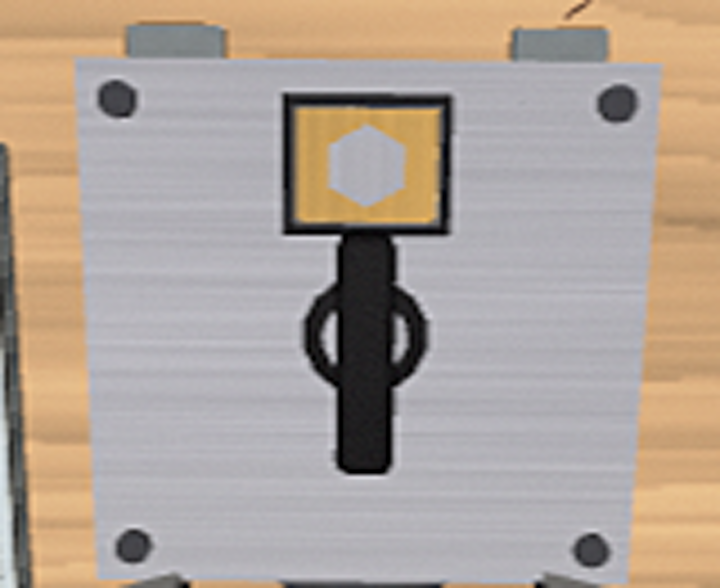

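The hexagonal plug (zoom 366,165) sits in the middle of the window (367,163), with the bar along the rig's x. On to the meters.

```bash
python3 - <<'E'
from h import *
robot.move_ptp([0.60,0.105,0.33],down(np.pi/2))
im,ci=snap("wrist","m1");s=robot.get_state();print(s["time"],s["ee_pos"])
cv2.imwrite("pics/m1z.png",cv2.resize(im[70:230,150:490],None,fx=2.3,fy=2.3,interpolation=cv2.INTER_CUBIC))
import json;json.dump({k:np.asarray(v).tolist() for k,v in ci.items()},open("m1.json","w"))
print(proj(ci,[[.5719,.2566,.08],[.57,.0567,.08],[.569,-.043,.08]]))
E
```

```text
13.0 [0.59971082 0.10652606 0.32992069]
[[424.46838681 160.96142633]
 [284.491457   159.46435206]
 [214.42958124 158.67801978]]
```

View pics/m1z.png

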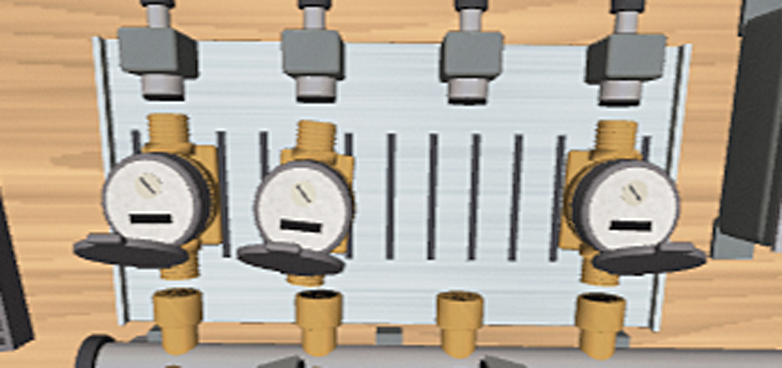

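```bash
cat > meters.py <<'E'
from h import *
def dials(im,ci,zt=.084,dbg=None,minA=200):
    """white dials -> (centre xy, diameter mm, yaw from black display slot)"""
    S=cv2.cvtColor(im,cv2.COLOR_BGR2HSV); b=im.astype(int)
    m=((b[...,0]-b[...,2]<8)&(S[...,1]<40)&(S[...,2]>135)).astype(np.uint8)
    m=cv2.morphologyEx(m,cv2.MORPH_OPEN,np.ones((3,3),np.uint8))
    out=[]
    for c in cv2.findContours(m,cv2.RETR_EXTERNAL,cv2.CHAIN_APPROX_NONE)[0]:
        if cv2.contourArea(c)<minA: continue
        h=cv2.convexHull(c)
        P=(ray(ci,h[:,0,:],zt)[:,:2]*1000).astype(np.float32)
        (x,y),r=cv2.minEnclosingCircle(P); el=cv2.fitEllipse(P) if len(P)>5 else None
        mm=np.zeros_like(m);cv2.drawContours(mm,[h],-1,1,-1); 
        k=((S[...,2]<70)&(mm>0)).astype(np.uint8)
        yaw=None
        cs=cv2.findContours(k,0,cv2.CHAIN_APPROX_NONE)[0]
        if cs:
            cc=max(cs,key=cv2.contourArea)
            ys,xs=np.nonzero(k*(cv2.drawContours(np.zeros_like(m),[cc],-1,1,-1)))
            Q=ray(ci,np.c_[xs,ys],zt)[:,:2]; Q0=Q.mean(0)
            w=np.linalg.svd(Q-Q0)[2][0]; yaw=np.degrees(np.arctan2(w[1],w[0]))%180-90
        out.append(dict(c=np.round([x,y],1),d=round(2*r,1),el=[np.round(v,1) for v in el] if el else None,yaw=yaw,slot=np.round(Q0*1000,1) if cs else None))
    return out
E
python3 - <<'E'
from meters import *
import json
ci={k:np.array(v) for k,v in json.load(open("m1.json")).items()};im=cv2.imread("pics/m1.png")
for d in dials(im,ci): print(d)
E
```

```text
{'c': array([884.7,  25.7]), 'd': 75.0, 'el': [array([885. ,  26.1]), array([21.1, 85.6]), np.float64(179.1)], 'yaw': None, 'slot': None}
{'c': array([860.9, 149. ]), 'd': 165.3, 'el': [array([870.3, 147. ]), array([147.5, 173.1]), np.float64(132.3)], 'yaw': None, 'slot': None}
{'c': array([677. , 281.9]), 'd': 213.4, 'el': [array([680.3, 283. ]), array([ 41.4, 267.7]), np.float64(179.0)], 'yaw': np.float64(24.502959085802146), 'slot': array([693.2, 252.5])}
{'c': array([673.9,  40.2]), 'd': 254.6, 'el': [array([675.3,  35.2]), array([ 61.2, 261.2]), np.float64(1.0)], 'yaw': np.float64(77.48785589011393), 'slot': array([685.8,  45.1])}
{'c': array([638.6, 390.8]), 'd': 68.7, 'el': [array([636.8, 392.8]), array([30.8, 76.8]), np.float64(93.4)], 'yaw': None, 'slot': None}
{'c': array([595. , 513.6]), 'd': 73.1, 'el': [array([601.9, 513.1]), array([15.5, 92.9]), np.float64(91.2)], 'yaw': None, 'slot': None}
{'c': array([572.4,  52. ]), 'd': 54.8, 'el': [array([571.9,  52. ]), array([52.3, 54.9]), np.float64(175.4)], 'yaw': np.float64(-5.54656151067465), 'slot': array([581.7,  50.6])}
{'c': array([571.5, 255.2]), 'd': 55.5, 'el': [array([571.7, 254.9]), array([53., 55.]), np.float64(179.8)], 'yaw': np.float64(-2.0887896126222074), 'slot': array([581. , 254.3])}
{'c': array([568.3, -41.2]), 'd': 54.7, 'el': [array([567.8, -41.2]), array([52.7, 54.8]), np.float64(176.4)], 'yaw': np.float64(-0.14099883427989823), 'slot': array([576.9, -41.3])}
{'c': array([524.2, 422.6]), 'd': 209.0, 'el': [array([524.6, 420.4]), array([185. , 199.4]), np.float64(103.9)], 'yaw': np.float64(-69.43388329688521), 'slot': array([516.1, 443.1])}
```

```bash
cat > lid.py <<'E'
from h import *
def close_lid(c,yaw):
    yaw=np.radians(yaw); ex=np.array([np.cos(yaw),np.sin(yaw)]); R=down(np.pi/2+yaw)
    P=lambda x,z:[*(np.asarray(c)+ex*x),z]
    robot.move_ptp(P(62,.23),R)
    robot.move_linear(P(62,.142),velocity=.2)
    for f in (1.2,.95,.7,.45,.2):
        C=np.array([34-45*np.cos(f),85+45*np.sin(f)])+(5-2)*np.array([np.sin(f),np.cos(f)])
        hit=robot.move_linear(P(C[0]+8,(C[1]+19)/1000),velocity=.1,threshold=20)
        s=robot.get_state(); print(f,hit,np.round(s["force"],1))
        if hit: return False
    hit=robot.move_linear(P(-3,.108),velocity=.04,threshold=6)
    s=robot.get_state(); print("end",hit,np.round(s["force"],1),s["ee_pos"][2])
    robot.move_linear(P(-3,.20),velocity=.25)
    print(robot.get_state()["time"])
E
sed -i 's/ex\*x)/ex*x\/1000)/' lid.py
python3 - <<'E'
from lid import *
robot.gripper_to(0)
close_lid([.572,.052],-5.5)
snap("wrist","l1")
E
```

```text
1.2 False [ 0.8 -0.3  1.2]
0.95 False [1.4 1.1 0.6]
0.7 False [-0.1 -0.1  0.6]
0.45 False [-0.2  0.8  0.3]
0.2 False [-1.1 -0.2  0.5]
end True [-4.7 -2.3 16.6] 0.10922647761751299
17.3083
```

View pics/l1.png

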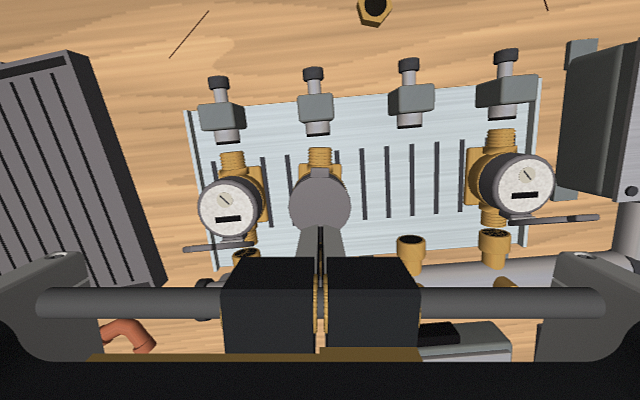

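```bash
python3 - <<'E'
from lid import *
close_lid([.5685,-.0412],-.14)
close_lid([.5715,.255],-2.1)
robot.move_ptp([0.60,0.105,0.33],down(np.pi/2))
im,ci=snap("wrist","m2");s=robot.get_state();print(s["time"])
import json;json.dump({k:np.asarray(v).tolist() for k,v in ci.items()},open("m2.json","w"))
E
```

```text
1.2 False [-0.2  0.5  1.6]
0.95 False [ 0.9 -1.2  0.4]
0.7 False [0.6 1.  0.5]
0.45 False [ 0.5 -1.2 -0.6]
0.2 False [-0.   0.4  0.2]
end True [-3.7 -1.7 17.6] 0.10925182977332173
20.7833
1.2 False [ 1.2 -0.2  0.5]
0.95 False [0.4 0.1 0.6]
0.7 False [0.  0.4 0.7]
0.45 False [0.6 1.  0.1]
0.2 False [-0.3 -1.7  0. ]
end True [-2.5 -3.9 15.3] 0.10935213247899296
24.8333
25.7
```

View pics/m2.png

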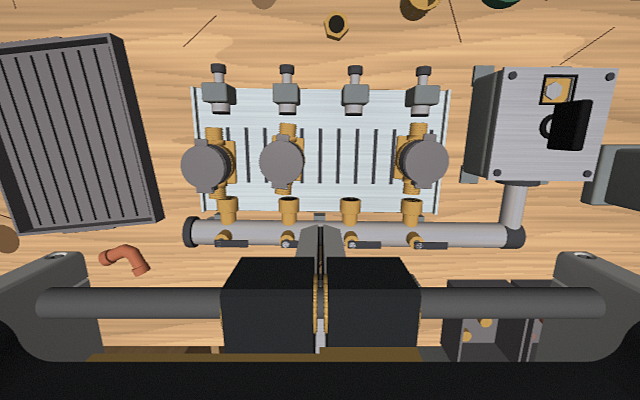

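```bash
cat >> meters.py <<'E'
def lids(im,ci,near=None,zt=.091):
    S=cv2.cvtColor(im,cv2.COLOR_BGR2HSV)
    m=((S[...,1]<40)&(S[...,2]>75)&(S[...,2]<135)).astype(np.uint8)
    m=cv2.morphologyEx(m,cv2.MORPH_OPEN,cv2.getStructuringElement(cv2.MORPH_ELLIPSE,(15,15)))
    out=[]
    for c in cv2.findContours(m,cv2.RETR_EXTERNAL,cv2.CHAIN_APPROX_NONE)[0]:
        h=cv2.convexHull(c)
        P=(ray(ci,h[:,0,:],zt)[:,:2]*1000).astype(np.float32)
        if len(P)<6: continue
        (x,y),r=cv2.minEnclosingCircle(P); el=cv2.fitEllipse(P)
        if 50<2*r<76: out.append((np.round(el[0],1),np.round(el[1],1),round(2*r,1)))
    return out
E
python3 - <<'E'
from meters import *
import json
ci={k:np.array(v) for k,v in json.load(open("m2.json")).items()};im=cv2.imread("pics/m2.png")
S=cv2.cvtColor(im,cv2.COLOR_BGR2HSV);print(S[165,205],S[160,280],S[150,310],S[160,425])
for d in lids(im,ci): print(d)
robot.move_ptp([0.60,-0.30,0.36],down(np.pi/2))
im,ci=snap("wrist","t1");s=robot.get_state();print(s["time"])
json.dump({k:np.asarray(v).tolist() for k,v in ci.items()},open("t1.json","w"))
E
```

```text
[168  10 126] [  0  10 132] [ 97  15 218] [173   8 124]
(array([ 750.6, -365.5]), array([25.8, 66.1]), 61.7)
(array([577.1,  50.6]), array([55.1, 59.1]), 60.3)
(array([579.5, -56.9]), array([58.9, 65.1]), 68.2)
(array([573.3, 253.3]), array([59.9, 66.5]), 67.9)
(array([ 542.6, -156.2]), array([28.7, 66.2]), 62.6)
27.25
```

View pics/t1.png

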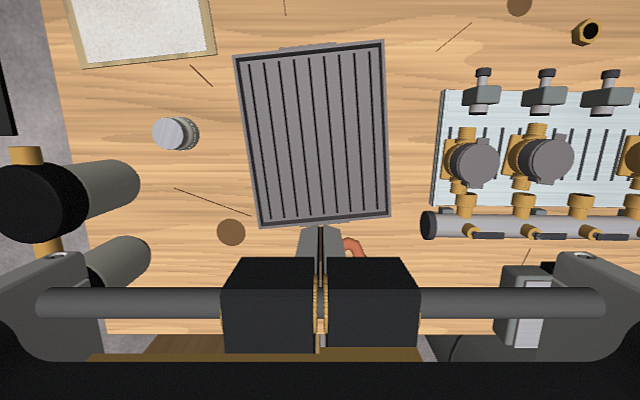

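```bash
python3 - <<'E'
from meters import *
import json
im=cv2.imread("pics/t1.png");
a=cv2.resize(im[80:220,420:600],(720,560),interpolation=cv2.INTER_CUBIC);cv2.imwrite("pics/t1z.png",a)
im2=cv2.imread("pics/m2.png");cv2.imwrite("pics/m2z.png",cv2.resize(im2[60:230,170:460],None,fx=2.7,fy=2.7,interpolation=cv2.INTER_CUBIC))
ci={k:np.array(v) for k,v in json.load(open("t1.json")).items()}
S=cv2.cvtColor(im,cv2.COLOR_BGR2HSV)
m=(S[...,1]<60).astype(np.uint8);n,l,st,c=cv2.connectedComponentsWithStats(m);k=l[52,300] if l[52,300] else l[100,272];print(st[k])
cn=max(cv2.findContours((l==k).astype(np.uint8),0,cv2.CHAIN_APPROX_NONE)[0],key=cv2.contourArea)
P=ray(ci,cn[:,0,:],.03)[:,:2];print(cv2.minAreaRect((P*1000).astype(np.float32)))
print(ray(ci,[[234,57],[384,40],[390,215],[260,228]],.03)[:,:2])
E
```

```text
[     0      0    640    400 118689]
((712.362548828125, -294.9703369140625), (1357.2933349609375, 742.8395385742188), 89.978759765625)
[[ 0.41856594 -0.43251463]
 [ 0.39378594 -0.19812897]
 [ 0.67662822 -0.17179297]
 [ 0.70140547 -0.40519979]]
```

View pics/t1z.png

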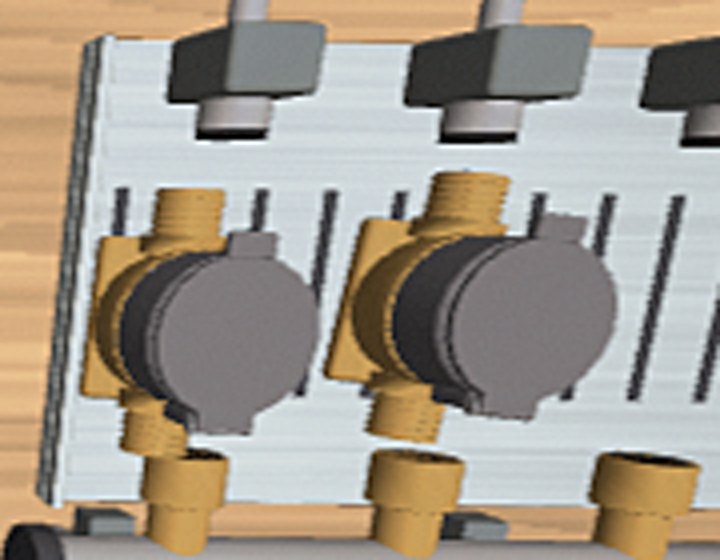

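View pics/m2z.png

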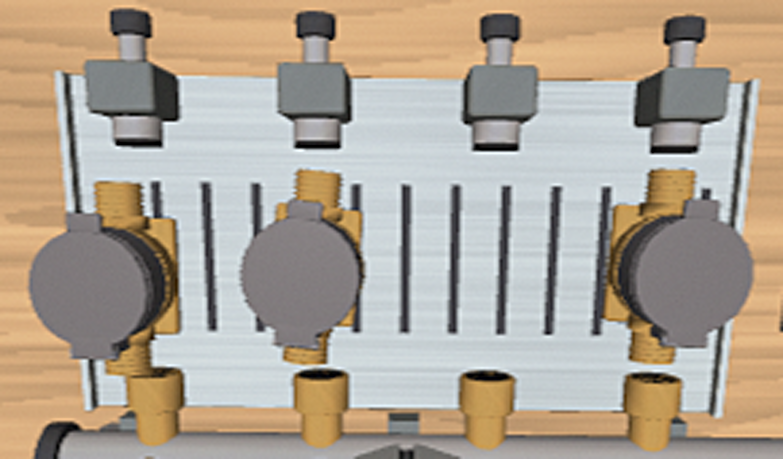

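```bash
cat > pick.py <<'E'
from meters import *
TC=np.array([.547,-.303]); TY=np.radians(5.5)
def find_lid(im,ci,exp,zt):
    S=cv2.cvtColor(im,cv2.COLOR_BGR2HSV)
    m=((S[...,1]<45)&(S[...,2]>75)&(S[...,2]<150)&~((S[...,0]>80)&(S[...,0]<125))).astype(np.uint8)
    m=cv2.medianBlur(m,3)
    e=proj(ci,[*exp,zt])[0]; 
    yy,xx=np.mgrid[:400,:640]; m[np.hypot(xx-e[0],yy-e[1])>65]=0
    o=cv2.morphologyEx(m,cv2.MORPH_OPEN,cv2.getStructuringElement(cv2.MORPH_ELLIPSE,(25,25)))
    cs=cv2.findContours(o,cv2.RETR_EXTERNAL,cv2.CHAIN_APPROX_NONE)[0]
    c=min(cs,key=lambda c:np.linalg.norm(c[:,0].mean(0)-e))
    el=cv2.fitEllipse((ray(ci,c[:,0,:],zt)[:,:2]*1000).astype(np.float32)); C=np.array(el[0])
    ys,xs=np.nonzero(m);Q=ray(ci,np.c_[xs,ys],zt)[:,:2]*1000-C; r=np.linalg.norm(Q,axis=1)
    Q=Q[(r>32.5)&(r<41)]; f=Q[Q[:,0]<-15];b=Q[Q[:,0]>15]
    yl=[np.degrees(np.arctan2(-f[:,1].mean(),-f[:,0].mean())) if len(f)>5 else None, np.degrees(np.arctan2(b[:,1].mean(),b[:,0].mean())) if len(b)>5 else None]
    return C/1000,np.round(el[1],1),yl,(len(f),len(b))
def look(exp,name,zt=.091):
    robot.move_ptp([exp[0]+.06,exp[1],.27],down(np.pi/2))
    im,ci=snap("wrist",name); r=find_lid(im,ci,exp,zt); print(r)
    u=proj(ci,[*exp,zt])[0].astype(int); cv2.imwrite(f"pics/{name}z.png",cv2.resize(im[max(u[1]-75,0):u[1]+75,max(u[0]-100,0):u[0]+100],None,fx=3,fy=3))
    return r
E
python3 - <<'E'
from pick import *
robot.gripper_to(.085)
look([.575,-.057],"p1");print(robot.get_state()["time"])
E
```

```text
(array([ 0.57903741, -0.05803559]), array([58. , 62.1]), [np.float64(-1.0035192754238436), np.float64(-3.5347339671983975)], (84, 57))
29.6583
```

View pics/p1z.png

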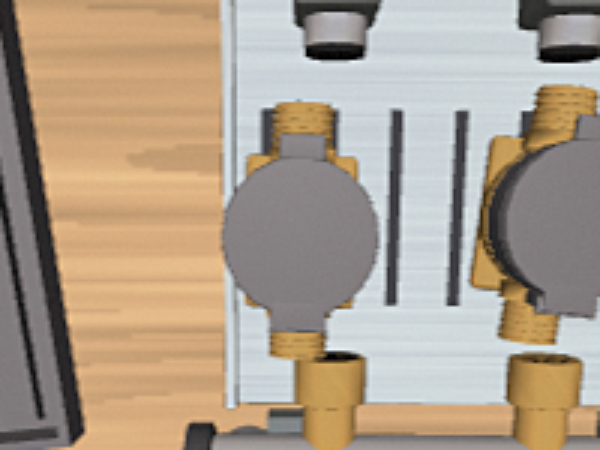

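```bash
cat >> pick.py <<'E'
def grab(c,yaw):
    R=down(np.pi/2+np.radians(yaw))
    robot.move_ptp([*c,.19],R)
    if robot.move_linear([*c,.071],velocity=.12,threshold=10): print("TOUCH",robot.get_state()["ee_pos"]); return False
    robot.gripper_to(0)
    s=robot.get_state();print("grip",s["opening"],np.round(s["force"],1))
    robot.move_linear([*c,.21],velocity=.15)
    s=robot.get_state();print("lift",s["opening"],np.round(s["force"],1),s["time"])
    return s["opening"]>.05
def place(slot,off=(0,0)):
    R2=np.array([[np.cos(TY),-np.sin(TY)],[np.sin(TY),np.cos(TY)]])
    p=TC+R2@(np.array(slot)/1000+np.array(off)/1000); R=down(np.pi/2+TY)
    robot.move_linear([*p,.20],velocity=.25,frame=R)
    robot.move_linear([*p,.08],velocity=.15)
    robot.pause(.2)
    hit=robot.move_linear([*p,.056],velocity=.02,threshold=4)
    s=robot.get_state();print("down",hit,s["ee_pos"],np.round(s["force"],1))
    robot.gripper_to(.085)
    robot.move_linear([*p,.17],velocity=.2)
    print("t",robot.get_state()["time"])
E
python3 - <<'E'
from pick import *
print(grab([.5765,-.058],-2.0))
snap("wrist","g1")
E
```

```text
grip 0.061828329761405086 [-2.  -2.9  5.2]
lift 0.061637399596681 [ 0.5 -1.5 -7.9] 32.85
True
```

View pics/g1.png

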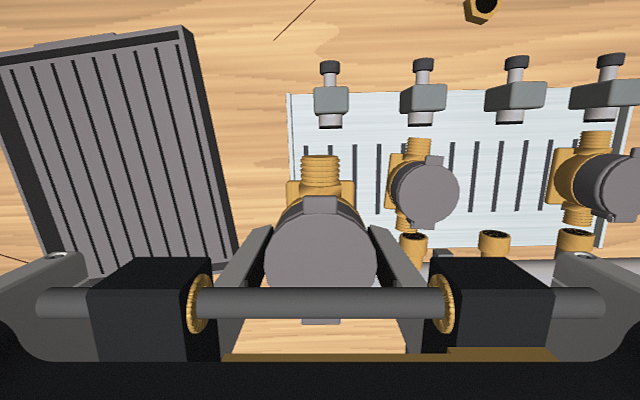

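```bash
python3 - <<'E'
from pick import *
place((66,-52))
snap("wrist","g2")
look([.575,.050],"p2")
print(robot.get_state()["time"])
E
```

```text
down True [ 0.61759951 -0.34844052  0.06413604] [-1.4 -0.5  6.5]
t 37.4167
(array([0.57310248, 0.05140963]), array([58.7, 62.3]), [np.float64(-6.737277135801097), np.float64(-5.7312397078616915)], (94, 52))
39.0333
```

View pics/g2.png

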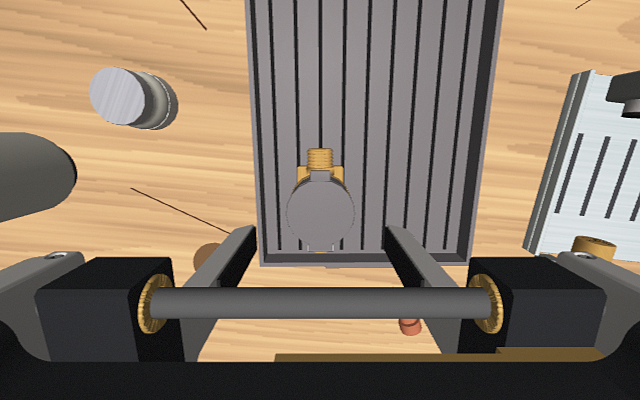

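View pics/p2.png

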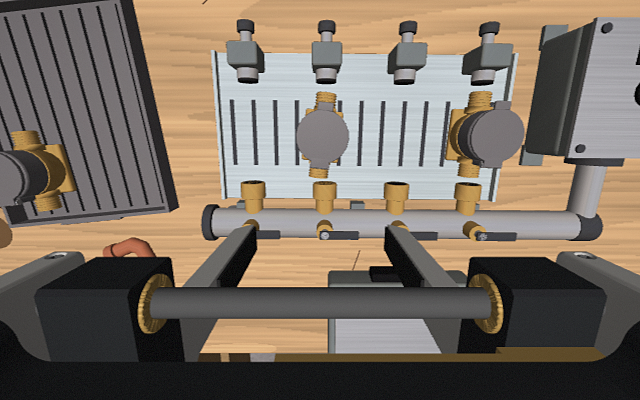

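```bash
python3 - <<'E'
from pick import *
if grab([.571,.0516],-6):
    place((66,52))
    snap("wrist","g3")
    look([.5725,.254],"p3")
print(robot.get_state()["time"])
E
```

```text
grip 0.06169899572725563 [-2.  -2.9  6.7]
lift 0.06180489522577384 [-0.6 -0.1 -5.9] 42.2333
down True [ 0.60764526 -0.2448881   0.06411244] [-0.8  0.8  5.8]
t 46.7667
(array([0.57241553, 0.25490642]), array([58.6, 62.3]), [np.float64(-1.5252326461014363), np.float64(-1.4298289161218147)], (95, 46))
48.7167
```

View pics/g3.png

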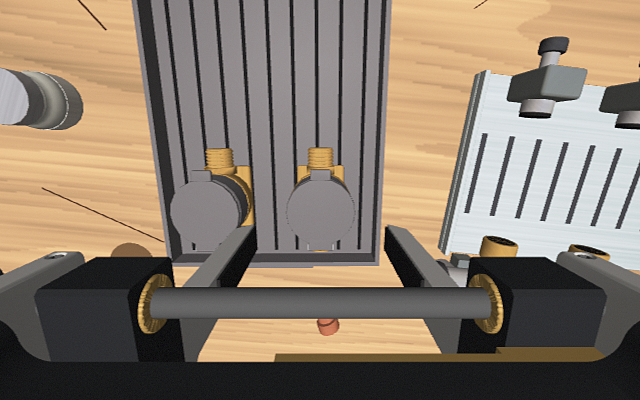

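View pics/p3.png

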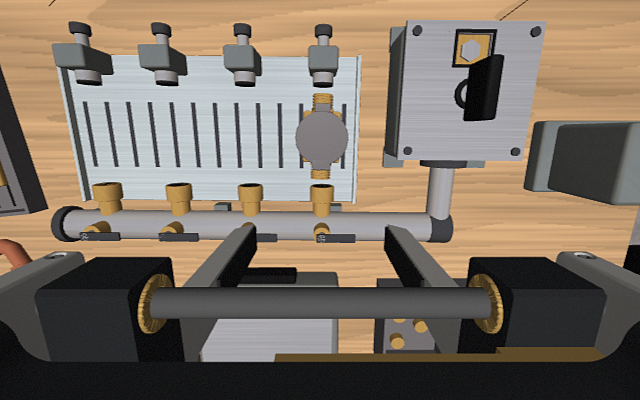

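```bash
python3 - <<'E'
from pick import *
if grab([.5705,.255],-1.7):
    place((-66,52))
    robot.move_ptp([0.60,-0.30,0.36],down(np.pi/2))
    snap("wrist","g4"); snap("top","g4top")
print(robot.get_state()["time"])
E
```

```text
grip 0.061653567097792565 [-0.8 -2.8  6.4]
lift 0.061977627785570207 [ 0.7 -0.2 -6.6] 51.9083
down True [ 0.47623907 -0.25751876  0.06405806] [-0.7 -0.7  3.6]
t 57.3333
58.35
```

View pics/g4.png

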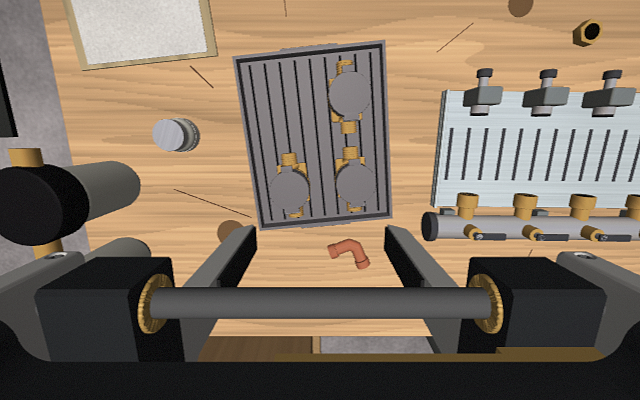

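View pics/g4top.png

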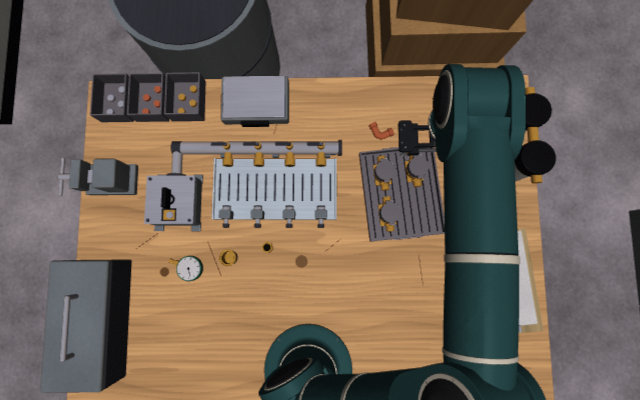

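```bash
python3 - <<'E'
from wheel import *
ax=[0.5233,0.4221]
robot.move_ptp([*ax,.22],down(np.radians(89.4)))
robot.gripper_to(.06)
print(robot.move_linear([*ax,.117],velocity=.1,threshold=8))
robot.gripper_to(.0)
s=robot.get_state();print(s["time"],s["opening"],s["force"],s["qpos"][6])
q=s["qpos"].copy()
for i in range(3):
    q[6]-=np.radians(20); robot.goto_joints(q)
s=robot.get_state();print(s["force"],s["moment"],s["qpos"][6])
robot.gripper_to(.05)
robot.move_linear([*ax,.22])
robot.move_ptp([0.55,0.42,0.27],down(np.pi/2))
look("w3");print(robot.get_state()["time"])
E
```

```text
False
63.5167 0.013634761550484079 [-2.6562254  -9.59211506  6.38773101] 0.3316215799739732
[-2.67303596 -5.16428984  4.65171125] [-0.96078657  0.6596088  -0.1234468 ] -0.7123832696032878
origin 241 88
67.475
```

View pics/w3z.png

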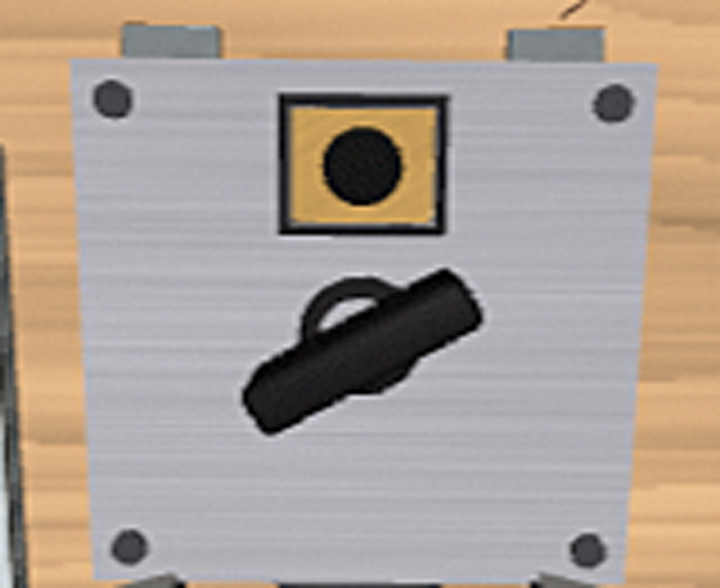

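```bash
python3 - <<'E'
from h import *
robot.move_linear([0.5,0.42,0.34],velocity=.2)
robot.goto_joints([-1.276, 0.417, -0.01, 1.614, 0.005, 1.111, -0.053])
im,ci=snap("top","f");a=cv2.imread("pics/a_top.png")
cv2.imwrite("pics/fz.png",cv2.resize(np.vstack([a[110:290,140:500],im[110:290,140:500]]),None,fx=1.65,fy=1.65,interpolation=cv2.INTER_CUBIC))
print(robot.get_state()["time"])
E
```

```text
69.9333
```

View pics/fz.png

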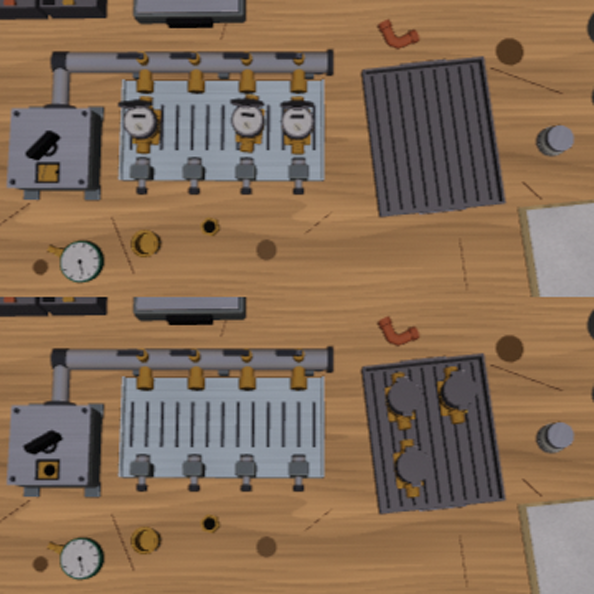

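The before and after views show all the bystanders in the same places, three meters upright in the tray with lids shut, the rig empty and the bore in the window.

```bash
python3 - <<'E'
from rig import robot
print(robot.sign_off())
E
```

```text
the job is handed in; nothing more can be done
None
```

The job is done and handed in at about 70 s on the robot's clock. I turned the wheel until the hexagonal plug sat in the window, and left it there while I pressed the three lids shut and stood the meters in the tray. The fourth meter was absent: one station was empty from the start. I then turned the wheel 60° on to the widest bore.

**Wheel:** In the close-up pictures, both the plug and the 22 mm bore sat within about half a camera pixel, under 1 mm, of the window's centre.

**Meters:** All three lids look shut, and all three meters stand upright in the tray. Each was lowered at 20 mm/s until light contact, about 4–7 N on the tool.

**Disturbance:** While I was pressing lids, the meter at y -150 was found about 2 cm from where I had first measured it. I measured it again before gripping, and it was picked up and placed normally.

**Last check:** In the final top view, the gauge, basket, elbow, nut and jar are where they were at the start. The robot was parked clear. No check failed or disagreed.

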